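# Swab a cup and hold the wand in the trace analyser

## Task

Check that the black cup is clean: lift the swab wand out of its stand and wipe the cup's inside wall with the swab, pressing it on the wall near the bottom, then near the rim, then near the bottom again. Then pass the wand's blade down through the slot in the analyser's nose until its collar is home on the inlet, against the spring, and finish still holding it there, because the spring pushes it out when it is let go. Leave the loose things round about where they are.

Things in the scene. Friction and masses are not known exactly. Their poses are not given: they have to be found in the camera images.
- wand: loose swab wand, 144 mm long, about 60 g, upright in its stand at the start. Origin at the blade's tip, z from tip to handle, x across the blade's width, y through its thickness; same after a half turn about z. Steel blade with a white swab at the tip, 22 mm (x) by 6 mm (y), z = 0 to 70 mm, last 7 mm tapered; black collar 40 x 24 mm, z = 70 to 76; blue handle above it
- wand_grip (a point): middle of the wand's blue handle, 107 mm above the tip, axes as the wand's: 20 mm (x) by 16 mm (y) with flat sides, from 31 mm below this point (the collar) to 31 mm above it, then a black end cap 22.5 x 18.5 mm, 6 mm high; to be pinched across y from above
- stand: fixed metal stand, 74 x 60 mm, 90 mm high; origin under its centre on the bench. The wand hangs in it by the collar, blade down through a slot of 28 x 12 mm in its top plate, its axes turned like the stand's to a few degrees; it comes out straight upward. On the right the bench ends at an upright wire screen, nearly 1 m high, 0.28 m right of the robot's axis, an obstacle for wrist and elbow
- cup: the cup to be checked: open black moulded cup, 69 mm outside diameter, 66 mm high, seated firmly in a flat round steel foot (88 mm across, fixed to the bench). Origin at the centre of the cup's underside, 4 mm above the bench, z up. Empty, about 56 mm across inside (in facets), floor 5 mm and rim 66 mm above the origin
- analyser: fixed bench analyser: white housing 120 x 116 mm, 121 mm high, dark display on top, and before it, toward the robot, a grey nose 64 x 68 mm, 100 mm high, with the inlet slot in its top. Origin on the bench right below the slot's centre, x toward the housing (away from the robot), z up. The housing begins 32 mm behind the slot's centre and stands 21 mm above its mouth
- inlet (a point): centre of the slot's mouth, level with the top of the nose (100 mm above the bench); axes as the analyser's. The slot is upright, 24 mm along the analyser's x and 8 mm along its y (2 mm more than the blade each way), bevelled 3 mm all round at the mouth. With the wand home its collar lies on the mouth, its tip is 70 mm below it, blade width along the analyser's x
- shuttle (a joint): spring-loaded orange shuttle down inside the slot, pushed straight down by the tip of the wand; value in m, 0 at rest (its top 56 mm below the mouth), about 0.014 with the wand home, stop at 0.016. The spring takes 1.5 N to start and about 3 N with the wand home
- timer: loose bench timer, 60 x 66 x 18 mm, a bystander; origin under its centre
- petri_dish: loose glass dish, 69 mm across, 17 mm high, a bystander; origin under its centre
- tape_roll: loose roll of tape, 68 mm across, 19 mm high, a bystander; origin under its centre
- indicator_book: loose yellow booklet, 40 x 75 x 9 mm, a bystander; origin under its centre
- burette_a: fixed tall clear burette bottle left of the work, 1 m high; origin on the bench. Its side tube with the tap reaches about 135 mm from the origin toward the robot, between 220 and 430 mm above the bench: an obstacle for the arm and gripper
- burette_b: fixed tall clear burette bottle, the nearest left of the work, 1 m high; origin on the bench. Its side tube with the tap reaches about 145 mm from the origin toward the robot, between 235 and 460 mm above the bench, and the bottle 80 mm to the right of the origin: an obstacle for the arm and gripper
Mind the look-alikes: they are no part of the job. Of the things like the wand, leave any that is yellow; of the rest the larger one is meant.

How it is judged:
By the outcome, as a careful person would: the job done as asked, in the order asked, and still so for the second after the job is handed in, while the arm keeps its last pose, push and grip.
It also fails if it takes over 72 s, if anything falls off the work surface, if the arm or the gripper's body presses on something with over 40 N, if the wrist force passes 120 N, or if a joint passes its speed limit or range.

## Robot

A 6-joint arm with a two-finger parallel gripper is mounted at the origin on a cart in front of the work surface, level with it; the furniture and walls round the work are solid. World frame = base frame: x ahead of the robot, y to its left, z up, the work surface at z = 0. Lengths are in m, angles in rad, forces in N, time in s.
With the tool pointing down it reaches from about 0.3 to 0.775 m from the base axis. Payload 14.6 kg.
Tool frame: the origin (TCP) lies at the very end of the fingers, on their centre line; the grasp point (between the pads) lies 19 mm behind it; z points along the fingers, y is the line along which they close (so a half turn about z gives the same grasp; the last joint's range is limited). The gripper opens to 94 mm and grips with 3 to 60 N. Pads are 16 mm wide; open, the fingers measure 119 mm over their backs; the gripper's body (75 mm by 177 mm) begins 78 mm behind the grasp point.
Start: joints at [-1.181, 0.3, 1.521, -0, 1.321, -0.067], TCP at [0.243, -0.494, 0.168] pointing down, gripper open.
Joint ranges: [-3.03, 3.03], [-0.79, 2.21], [0.23, 2.52], [-1.04, 4.18], [0, 3.07], [-2.55, 2.55]. Speed limits (rad/s): [2.22, 2.22, 2.57, 3.14, 3.14, 3.14].

## Interface

Orientations are given as [roll, pitch, yaw] about the fixed x, y, z axes, in that order (R = Rz(yaw) Ry(pitch) Rx(roll)).
In Python, from station import status, vision, order, silhouettes gives the robot as it stands. The module is installed in compiled form; this text tells all that it offers.
- The arm moves only by the shell command python3 -m pendant 'ROWS' [FORCE]. ROWS is JSON, one flat list of numbers, 7 for each row, row after row: the shift along the tool's x, y, z in units of 500 mm (1.0 is 500 mm), then the turn, a rotation vector about the tool's x, y, z in units of 90 degrees (1.0 is 90 degrees), then the opening, from -1 (shut) to 1 (fully open). A call has 1 to 12 rows; each row is the pose to reach, as a shift and turn from the pose commanded when the call began, along the tool's axes at that moment; what a row does not reach only later rows make up. A row lasts 1/10 s, in which the tool goes at most 50 mm and 8.59 degrees, less where a joint would pass 70% of its speed; a pose out of reach is approached as far as the arm can. A call with a number of a shift or a turn outside -1 to 1 is refused whole. A call with a gripper value outside its range is refused whole. The fingers move at their own pace and stop on an object; FORCE is the grip in N (left out, the last holds). Time passes only in rows, so rows that repeat a pose let the fingers close. It gives the time, the measured TCP pose, the force, the opening and the grip force at its end, in the units of the state.
- status.get_obs(): the state, without advancing time (a new reading comes with each control period).
- vision.camera(name): name is "scene" or "top"; returns a dict with "pixels" (480x640x3 uint8, red, green, blue), "K" (3x3 intrinsics, pixels), "R" (3x3) and "t" (3): a world point X has camera coordinates R X + t. Camera axes: x right, y down, z forward; pixel columns grow to the right and rows downward; lengths in m; the calibration is good to about 2 mm. A picture is of the moment at which its call begins. There is no depth.
- order.hand_in(): hands the job in; it is judged then, once.
Trained networks look in a picture, given as the dict that the camera call returned (one of the last four; its "shot" number tells which), for a name from the list of things; names that differ only in an ending like _2 or _b are one class to them, and where a whole thing is asked for, a point or a joint stands for the part that bears it (a point fixed in the world has none). Each returns a list of dicts, best first, with "score" (0 to 1); they miss things now and then, are a little off and sometimes report something else, mostly with a low value. They report only what shows in the picture. A call takes as long as a camera call. They do not tell look-alikes from the thing itself.
- silhouettes(target, picture): "region" (480x640 bool, what is visible of it) and "extent" ([left, top, right, bottom] in pixels, round what is visible of it).
The state is a dict: "time_s": time; "qpos": joint angles; "joint_vel": joint speeds; "tau": joint torques, N m; "ee_pos": TCP position; "eef_rot": TCP orientation; "force": force on the tool from outside, world axes, zero at the start; "moment": the same for the moment, N m; "grip_width": finger opening in m; "grip_force": force on a finger pad.
Only numpy, scipy, OpenCV 4.12 (cv2) and the standard library are available. Lean on these libraries where they do the work, as an engineer would, in place of code of your own. Each camera call takes 0.05 s, during which the arm holds its last target. There are 200 camera calls.

## Working session

There is one attempt and no reset: what is moved stays moved. The work goes in short steps, Python scripts to look and compute and a shell command to move; the robot and the scene stay as the last step left them, time stands still between calls to the robot, and variables do not carry over. Pictures are saved under pics/ and viewed, at most 10 in all, crops included, and the job is handed in when it is done.

```bash
mkdir -p pics; python3 - <<'E'
from station import status, vision, order, silhouettes
import cv2,numpy as np,pickle
o=status.get_obs();print({k:np.round(v,3).tolist() for k,v in o.items()})
D={}
for n in ["scene","top"]:
    p=vision.camera(n);D[n]=p
    cv2.imwrite(f"pics/{n}0.png",p["pixels"][:,:,::-1])
    print(n,np.round(p["K"],1).tolist(),np.round(p["R"],3).tolist(),np.round(p["t"],3).tolist(), "C",np.round(-p["R"].T@p["t"],3))
    for t in ["wand","stand","cup","analyser","inlet","timer","petri_dish","tape_roll","indicator_book","burette_a"]:
        try:
            for s in silhouettes(t,p):
                r=np.argwhere(s["region"]);print(n,t,round(s["score"],2),np.round(s["extent"]).tolist(),r.mean(0)[::-1].round(1),len(r))
                D.setdefault((n,t),[]).append(s)
        except Exception as e: print(t,e)
pickle.dump(D,open("d0.pkl","wb"))
E
```

```text
{'time_s': 0.0, 'qpos': [-1.181, 0.3, 1.522, -0.0, 1.321, -0.067], 'joint_vel': [0.002, -0.001, 0.003, 0.001, 0.0, 0.0], 'tau': [0.001, -53.181, -35.274, 0.071, 0.024, -0.0], 'ee_pos': [0.242, -0.493, 0.167], 'eef_rot': [-3.14, -0.0, 0.457], 'force': [0.522, 0.056, 0.24], 'moment': [-0.001, 0.005, 0.015], 'grip_force': 0.0, 'grip_width': 0.094}
scene [[463.1, 0.0, 318.5], [0.0, 463.1, 241.4], [0.0, 0.0, 1.0]] [[-0.519, -0.854, -0.015], [-0.485, 0.309, -0.818], [0.704, -0.418, -0.574]] [0.384, 0.351, 0.495] C [0.021 0.427 0.577]
scene wand 0.85 [447.0, 212.0, 473.0, 282.0] [460.5 244.3] 848
scene wand 0.69 [404.0, 271.0, 417.0, 316.0] [409.2 290.1] 384
scene wand 0.57 [428.0, 198.0, 443.0, 245.0] [433.8 216.3] 262
scene stand 0.64 [429.0, 240.0, 480.0, 305.0] [454.6 276.6] 1532
scene cup 0.86 [391.0, 228.0, 427.0, 274.0] [408.6 251.4] 1375
scene analyser 0.58 [369.0, 164.0, 404.0, 244.0] [380.7 211.7] 1792
scene inlet 0.78 [361.0, 164.0, 402.0, 248.0] [380.9 211.8] 1859
scene tape_roll 0.42 [267.0, 220.0, 276.0, 241.0] [271.7 230.8] 139
scene tape_roll 0.39 [369.0, 168.0, 404.0, 244.0
[... 466 characters left out ...]
 0.79 [396.0, 299.0, 440.0, 343.0] [415.  321.1] 938
top cup 0.74 [375.0, 256.0, 414.0, 296.0] [394.6 276.1] 1133
top cup 0.43 [394.0, 296.0, 438.0, 341.0] [415.3 321. ] 954
top analyser 0.93 [345.0, 128.0, 418.0, 236.0] [384.4 179.4] 5559
top inlet 0.95 [346.0, 129.0, 421.0, 237.0] [384.6 179.6] 5629
top inlet 0.4 [415.0, 303.0, 441.0, 330.0] [426.8 316.6] 387
top timer 0.87 [212.0, 356.0, 255.0, 392.0] [230.6 371.5] 1078
top petri_dish 0.6 [243.0, 254.0, 281.0, 288.0] [261.5 270.8] 878
top tape_roll 0.61 [287.0, 162.0, 322.0, 185.0] [298.2 175.4] 157
top indicator_book 0.65 [278.0, 346.0, 311.0, 371.0] [293.5 358.4] 723
top indicator_book 0.24 [395.0, 300.0, 442.0, 344.0] [414.8 321.2] 962
```

View pics/scene0.png

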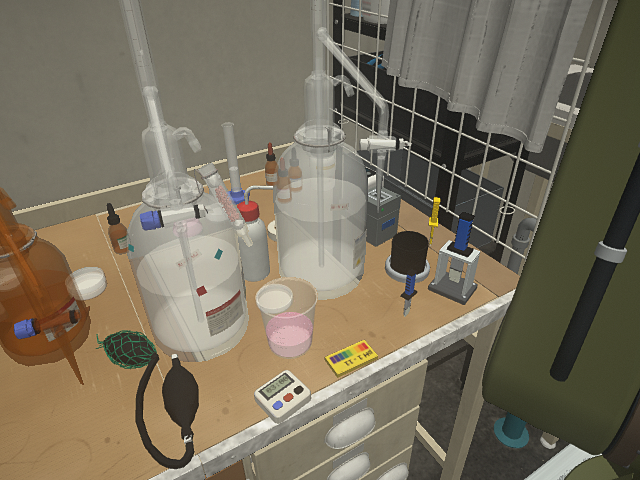

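View pics/top0.png

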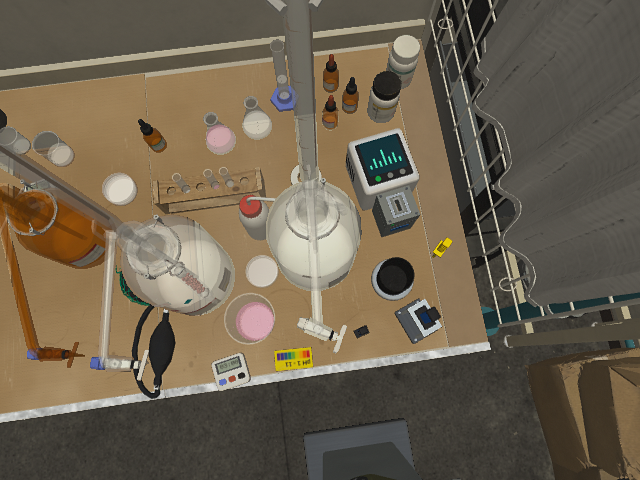

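The scene view shows the wand with the blue handle in the stand at (460,240), a yellow look-alike at (435,215) and a small blue one at (409,290). The top view shows the slot near (402,207), the cup at (393,277) and the stand at (417,320). I'll zoom in on those.

```bash
cat > h.py <<'E'
import numpy as np,cv2
def ray(p,u,v):
    d=p["R"].T@np.linalg.solve(p["K"],[u,v,1.]);return -p["R"].T@p["t"],d
def atz(p,u,v,z):
    C,d=ray(p,u,v);return C+d*(z-C[2])/d[2]
def proj(p,X):
    X=np.atleast_2d(X);c=(p["R"]@X.T).T+p["t"];q=(p["K"]@c.T).T;return q[:,:2]/q[:,2:]
def crop(p,x,y,w,s):
    return cv2.resize(np.ascontiguousarray(p["pixels"][y:y+w,x:x+w,::-1]),(s,s),interpolation=cv2.INTER_CUBIC)
E
python3 - <<'E'
import pickle,cv2,numpy as np
from h import *
D=pickle.load(open("d0.pkl","rb"));T=D["top"];S=D["scene"]
m=np.vstack([np.hstack([crop(T,372,180,60,300),crop(T,393,292,60,300)]),np.hstack([crop(S,430,205,60,300),crop(T,365,250,60,300)])])
cv2.imwrite("pics/m0.png",m)
# cup: foot/rim
for e,z in [((375,256,414,296),.07)]: print("cup rim?",atz(T,394.6,276.1,z))
print("slot",atz(T,402,207,.1),"cap",atz(T,434,314,.164),"standtop",atz(T,417,320,.09), "capS",atz(S,466,214,.164))
print("small",atz(T,362,331.2,0),atz(S,409.2,290.1,.05),"yellow",atz(T,441.6,247.2,0),atz(S,433.8,216,0.05))
print("burb tap",[atz(T,320,325,z).round(3) for z in(.235,.46)],"tapS",[atz(S,385,143,z).round(3) for z in(.235,.35,.46)])
print("burb base",atz(S,320,285,0))
E
```

```text
cup rim? [ 0.54484388 -0.08661758  0.07      ]
slot [ 0.67281561 -0.11961275  0.1       ] cap [ 0.45723344 -0.12498413  0.164     ] standtop [ 0.45474232 -0.10977084  0.09      ] capS [ 0.46251073 -0.12468708  0.164     ]
small [ 0.45235331 -0.01318004  0.        ] [ 0.4589433  -0.01247626  0.05      ] yellow [ 0.6024613  -0.20927404  0.        ] [ 0.61535096 -0.21348001  0.05      ]
burb tap [array([0.461, 0.071, 0.235]), array([0.447, 0.071, 0.46 ])] tapS [array([ 0.643, -0.088,  0.235]), array([0.434, 0.085, 0.35 ]), array([0.234, 0.25 , 0.46 ])]
burb base [0.60255253 0.07992529 0.        ]
```

View pics/m0.png

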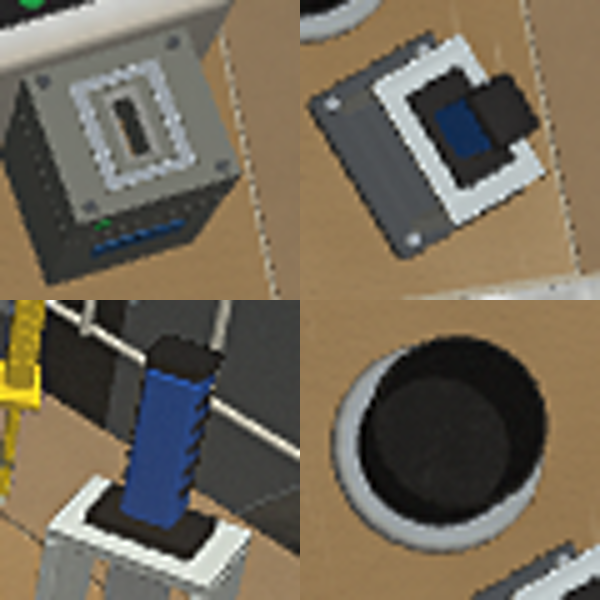

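```bash
python3 - <<'E'
import pickle,cv2,numpy as np
from h import *
D=pickle.load(open("d0.pkl","rb"));T=D["top"];S=D["scene"]
def q(P,x0,y0,u,v,z): return atz(P,x0+(u+.5)/5-.5,y0+(v+.5)/5-.5,z)
def quad(n,P,x0,y0,pts,z):
    X=np.array([q(P,x0,y0,u,v,z) for u,v in pts])[:,:2];c=X.mean(0)
    e=[X[(i+1)%4]-X[i] for i in range(4)]
    print(n,c.round(4),[(round(float(np.linalg.norm(a)),4),round(float(np.degrees(np.arctan2(a[1],a[0]))),1)) for a in e])
quad("screws",T,372,180,[(42,82),(172,42),(222,166),(90,206)],.1)
quad("silver rim",T,372,180,[(70,85),(157,60),(197,165),(110,190)],.1)
quad("slot",T,372,180,[(111,100),(133,95),(151,150),(130,156)],.1)
quad("collar",T,393,292,[(100,105),(157,68),(215,155),(167,187)],.096)
quad("plate",T,393,292,[(72,88),(162,35),(245,170),(162,224)],.09)
quad("plateS",S,430,205,[(98,175),(252,235),(203,285),(45,225)],.09)
quad("collarS",S,430,205,[(117,185),(217,217),(195,258),(84,220)],.096)
quad("capS",S,430,205,[(165,35),(224,50),(207,78),(147,65)],.164)
print("cup",q(T,365,250,153.5,131,.07), q(T,365,250,153.5+93,131,.07)-q(T,365,250,153.5-93,131,.07))
for n,P in(("top",T),("scene",S)):
  s=D[(n,"cup")][0]
  from scipy.optimize import least_squares
  # silhouette fit of cylinder r=.0345, z .004-.07 : match extent
  x0,y0,x1,y1=s["extent"]
  a=np.linspace(0,2*np.pi,200);ring=np.c_[np.cos(a),np.sin(a)]*.0345
  def f(c):
    p=proj(P,np.vstack([np.c_[ring+c,np.full(200,z)] for z in(.012,.07)]));return np.r_[p.min(0)-[x0,y0],p.max(0)-[x1,y1]]
  r=least_squares(f,[.54,-.09]);print(n,r.x,r.fun.round(1))
for X in ([.45,-.11,.09],[.67,-.12,.1]): print(np.linalg.norm(X[:2]))
E
```

```text
screws [ 0.6794 -0.1127] [(0.0544, -80.2), (0.054, -169.4), (0.0544, 99.3), (0.0535, 10.6)]
silver rim [ 0.6788 -0.1133] [(0.0361, -81.3), (0.0454, -170.3), (0.0357, 98.5), (0.0453, 10.2)]
slot [ 0.6787 -0.1124] [(0.0089, -84.7), (0.0234, -172.8), (0.0086, 98.5), (0.0239, 7.9)]
collar [ 0.4574 -0.1232] [(0.0258, -66.0), (0.0376, -156.3), (0.0217, 114.3), (0.0379, 29.8)]
plate [ 0.4576 -0.1247] [(0.04, -68.3), (0.0574, -158.7), (0.0374, 113.6), (0.0588, 23.9)]
plateS [ 0.4604 -0.1233] [(0.0591, -161.2), (0.0377, 107.6), (0.0586, 21.0), (0.04, -71.5)]
collarS [ 0.4582 -0.1219] [(0.0364, -155.0), (0.0276, 118.2), (0.04, 23.9), (0.0268, -69.5)]
capS [ 0.4574 -0.1211] [(0.0199, -151.6), (0.0201, 117.8), (0.0195, 33.1), (0.0217, -61.0)]
cup [ 0.54523554 -0.08807126  0.07      ] [-0.01011026 -0.07172189  0.        ]
top [ 0.54881886 -0.09055179] [ 0.4  0.4 -0.4 -0.4]
scene [ 0.55624715 -0.09525237] [-1.3  0.2  1.2 -0.3]
0.4632493928760188
0.6806614430096655
```

```bash
cat > plan.py <<'E'
import numpy as np,sys,json
from scipy.spatial.transform import Rotation as Ro
from station import status
# targets x,y,z[,yaw deg] world; prints rows (first 6 numbers) in pendant units, assuming tool pointing down
def plan(*ts):
    o=status.get_obs();R=Ro.from_euler("xyz",o["eef_rot"]);p=np.array(o["ee_pos"])
    print("now",p.round(4),np.degrees(o["eef_rot"]).round(2),"F",np.round(o["force"],1),"M",np.round(o["moment"],2),"t",round(o["time_s"],2),"w",round(o["grip_width"],4),round(o["grip_force"],1),"q",np.round(o["qpos"],2).tolist())
    for t in ts:
        d=R.inv().apply(np.array(t[:3])-p)/.5
        y=np.degrees(o["eef_rot"][2]) if len(t)<4 else t[3]
        r=(R.inv()*Ro.from_euler("xyz",[180,0,y],degrees=True)).as_rotvec()/(np.pi/2)
        print(np.round(np.r_[d,r],3).tolist(), "dist",round(np.linalg.norm(d)*500),"mm")
E
python3 -c "
from plan import *
plan((.25,-.30,.2),(.275,-.18,.2),(.34,-.123,.2),(.458,-.1228,.2))
import pickle
from h import *
D=pickle.load(open('d0.pkl','rb'))
print([atz(D['top'],u,v,0).round(3) for u,v in((490,346),(470,290),(433,80))])
"
```

```text
now [ 0.2426 -0.4936  0.1678] [-180.      0.     26.18] F [ 0.2  0.7 -0.4] M [-0.02  0.03 -0.02] t 1.1 w 0.0939 0.0 q [-1.18, 0.3, 1.52, -0.0, 1.32, -0.07]
[0.184, -0.341, -0.064, -0.0, 0.0, -0.0] dist 196 mm
[0.335, -0.534, -0.064, -0.0, 0.0, -0.0] dist 317 mm
[0.502, -0.579, -0.064, -0.0, 0.0, -0.0] dist 385 mm
[0.714, -0.476, -0.064, -0.0, 0.0, -0.0] dist 430 mm
[array([ 0.387, -0.265,  0.   ]), array([ 0.504, -0.25 ,  0.   ]), array([ 1.  , -0.27,  0.  ])]
```

```bash
python3 -m pendant '[0.184,-0.341,-0.064,0,0,0,1, 0.184,-0.341,-0.064,0,0,0,1, 0.184,-0.341,-0.064,0,0,0,1, 0.184,-0.341,-0.064,0,0,0,1, 0.335,-0.534,-0.064,0,0,0,1, 0.335,-0.534,-0.064,0,0,0,1, 0.335,-0.534,-0.064,0,0,0,1, 0.502,-0.579,-0.064,0,0,0,1, 0.502,-0.579,-0.064,0,0,0,1, 0.714,-0.476,-0.064,0,0,0,1, 0.714,-0.476,-0.064,0,0,0,1, 0.714,-0.476,-0.064,0,0,0,1]'; python3 - <<'E'
from plan import *
plan((.458,-.1228,.2,25),(.458,-.1228,.108,25))
from station import vision
import cv2
from h import crop
p=vision.camera("scene");q=vision.camera("top")
cv2.imwrite("pics/a1.png",np.hstack([crop(p,380,130,150,400),crop(q,340,230,150,400)]))
E
```

```text
time_s: 2.3
ee_pos: [0.4609, -0.1219, 0.1991]
eef_rot: [-3.141, 0.0, 0.458]
force: [0.5, 0.2, -0.4]
grip_width: 0.0943
grip_force: 0.0
now [ 0.4609 -0.1219  0.1991] [-1.7997e+02  2.0000e-02  2.6260e+01] F [ 0.5  0.2 -0.4] M [-0.05  0.03 -0.06] t 2.3 w 0.0943 0.0 q [-0.34, 0.11, 1.67, 0.0, 1.36, 0.78]
[-0.006, -0.001, -0.002, -0.0, 0.0, 0.014] dist 3 mm
[-0.006, -0.001, 0.182, -0.0, 0.0, 0.014] dist 91 mm
```

View pics/a1.png

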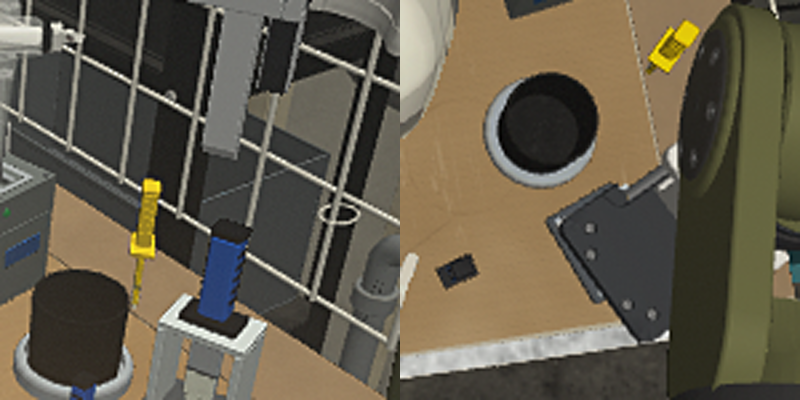

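The fingers hang above the wand and straddle its handle. Descend and grip.

```bash
python3 -m pendant '[-0.006,-0.001,0.05,0,0,-0.014,1, -0.006,-0.001,0.12,0,0,-0.014,1, -0.006,-0.001,0.182,0,0,-0.014,1, -0.006,-0.001,0.182,0,0,-0.014,1, -0.006,-0.001,0.182,0,0,-0.014,-1, -0.006,-0.001,0.182,0,0,-0.014,-1, -0.006,-0.001,0.182,0,0,-0.014,-1, -0.006,-0.001,0.182,0,0,-0.014,-1, -0.006,-0.001,0.182,0,0,-0.014,-1, -0.006,-0.001,0.182,0,0,-0.014,-1]' 35;  python3 - <<'E'
from plan import *
plan((.458,-.1228,.108,25))
E
```

```text
time_s: 3.4
ee_pos: [0.4552, -0.1234, 0.1091]
eef_rot: [3.141, -0.0, 0.479]
force: [-0.3, 0.6, -0.0]
grip_width: 0.0491
grip_force: 0.0
now [ 0.4552 -0.1234  0.1091] [ 1.7999e+02 -1.0000e-02  2.7430e+01] F [-0.3  0.6 -0. ] M [-0.01 -0.01  0.01] t 3.4 w 0.0491 0.0 q [-0.34, 0.19, 1.81, 0.0, 1.15, 0.75]
[0.006, 0.001, 0.002, 0.0, -0.0, 0.027] dist 3 mm
```

```bash
python3 -m pendant '[0.005,0,0.002,0,0,0.027,-1, 0.005,0,0.002,0,0,0.027,-1, 0.005,0,0.002,0,0,0.027,-1, 0.005,0,0.002,0,0,0.027,-1, 0.005,0,0.002,0,0,0.027,-1, 0.005,0,0.002,0,0,0.027,-1, 0.005,0,0.002,0,0,0.027,-1]' 35;  python3 - <<'E'
from plan import *
plan((.458,-.1228,.205,25),(.548,-.09,.205,65))
E
```

```text
time_s: 4.1
ee_pos: [0.4573, -0.1223, 0.1079]
eef_rot: [-3.142, -0.0, 0.437]
force: [-0.3, -0.3, 0.3]
grip_width: 0.0179
grip_force: 34.4
now [ 0.4573 -0.1223  0.1079] [-180.     -0.     25.01] F [-0.3 -0.3  0.3] M [ 0.05 -0.06 -0.02] t 4.1 w 0.0179 34.4 q [-0.34, 0.19, 1.8, 0.0, 1.15, 0.8]
[0.001, 0.002, -0.194, -0.0, -0.0, 0.0] dist 97 mm
[0.192, 0.018, -0.194, 0.0, -0.0, -0.444] dist 137 mm
```

```bash
python3 -m pendant '[0,0,-0.05,0,0,0,-1, 0,0,-0.1,0,0,0,-1, 0,0,-0.15,0,0,0,-1, 0,0,-0.2,0,0,0,-1, 0.192,0.018,-0.2,0,0,-0.444,-1, 0.192,0.018,-0.2,0,0,-0.444,-1, 0.192,0.018,-0.2,0,0,-0.444,-1, 0.192,0.018,-0.2,0,0,-0.444,-1, 0.192,0.018,-0.2,0,0,-0.444,-1, 0.192,0.018,-0.2,0,0,-0.444,-1]' 35;  python3 - <<'E'
from plan import *
plan((.548,-.09,.19,65))
from station import vision
import cv2,pickle
from h import *
p=vision.camera("scene");q=vision.camera("top")
pickle.dump((p,q,status.get_obs()),open("d1.pkl","wb"))
# overlay cup rim guess
for P in (p,q):
    P["pixels"]=np.ascontiguousarray(P["pixels"])
    a=np.linspace(0,2*np.pi,24)
    for X in proj(P,np.c_[.5465+.0345*np.cos(a),-.0888+.0345*np.sin(a),0*a+.07]): 
        u,v=np.round(X).astype(int);P["pixels"][v,u]=[255,0,255]
cv2.imwrite("pics/a2.png",np.hstack([crop(p,365,160,100,400),crop(q,350,220,100,400)]))
E
```

```text
time_s: 5.1
ee_pos: [0.5481, -0.0898, 0.2076]
eef_rot: [-3.141, 0.0, 1.135]
force: [0.1, 0.2, 0.1]
grip_width: 0.0176
grip_force: 34.4
now [ 0.5481 -0.0898  0.2076] [-179.97    0.     65.06] F [0.1 0.2 0.1] M [-0.01 -0.07  0.  ] t 5.1 w 0.0176 34.4 q [-0.23, 0.28, 1.45, 0.0, 1.41, 0.21]
[-0.0, 0.0, 0.035, -0.0, 0.0, 0.001] dist 18 mm
```

View pics/a2.png

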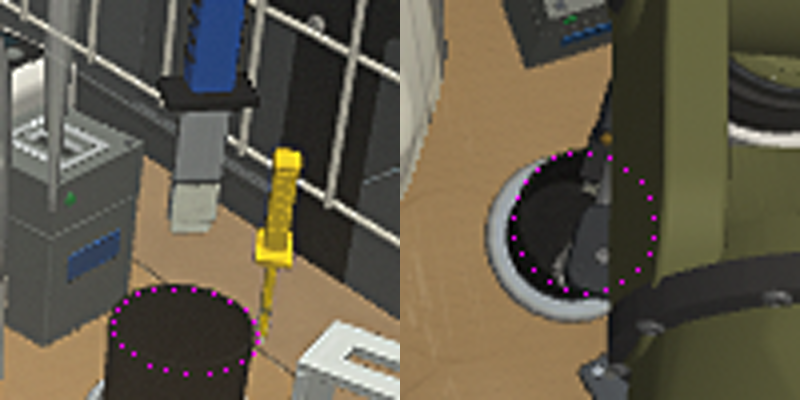

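The wand is held, its swab tip at about (412,217) in the scene image, and the ring drawn at my cup estimate fits the rim. Check the tip against the expected place.

```bash
python3 - <<'E'
import pickle,numpy as np
from h import *
p,q,o=pickle.load(open("d1.pkl","rb"))
e=np.array(o["ee_pos"]);a=o["eef_rot"][2];X=np.array([np.cos(a),np.sin(a),0]);Y=np.array([np.sin(a),-np.cos(a),0])
def pt(x,y,z): return (proj(p,e+[0,0,-.088]+X*x+Y*y+np.array([0,0,z]))[0]-[365,160])*4+1.5
for n,z,w,t in(("tip",0,.011,.003),("blade top",.07,.011,.003),("collar bot",.07,.02,.012),("collar top",.076,.02,.012)):
    print(n,[pt(x*w,y*t,z).round().tolist() for x in(-1,1) for y in(-1,1)])
E
```

```text
tip [[221.0, 240.0], [217.0, 233.0], [174.0, 244.0], [171.0, 237.0]]
blade top [[239.0, 105.0], [235.0, 98.0], [190.0, 108.0], [186.0, 101.0]]
collar bot [[265.0, 113.0], [249.0, 87.0], [175.0, 119.0], [161.0, 93.0]]
collar top [[267.0, 101.0], [251.0, 75.0], [176.0, 107.0], [162.0, 81.0]]
```

```bash
python3 -m pendant '[0,-0.004,0.05,0,0,0,-1, 0,-0.004,0.13,0,0,0,-1, 0,-0.004,0.18,0,0,0,-1, 0,-0.004,0.208,0,0,0,-1, 0,0.012,0.208,-0.056,0,0,-1, 0,0.02,0.208,-0.056,0,0,-1, 0,0.02,0.208,-0.056,0,0,-1]' 40;  python3 - <<'E'
from plan import *
plan()
E
```

```text
time_s: 5.9
ee_pos: [0.5578, -0.0942, 0.1049]
eef_rot: [3.054, -0.0, 1.133]
force: [0.5, -0.8, -0.7]
grip_width: 0.0182
grip_force: 39.4
now [ 0.5578 -0.0942  0.1049] [ 1.7497e+02 -3.0000e-02  6.4910e+01] F [ 0.5 -0.8 -0.7] M [-0.02  0.03  0.  ] t 5.9 w 0.0182 39.4 q [-0.22, 0.34, 1.63, -0.02, 1.09, 0.22]
```

```bash
python3 -m pendant '[0,0.002,0,0,0,0,-1, 0,0.004,0,0,0,0,-1, 0,0.006,0,0,0,0,-1, 0,0.006,0,0,0,0,-1]';python3 -m pendant '[0,0.001,0,0,0,0,-1, 0,0.002,0,0,0,0,-1, 0,0.002,0,0,0,0,-1]';
```

```text
time_s: 6.3
ee_pos: [0.56, -0.0954, 0.1042]
eef_rot: [3.054, -0.0, 1.134]
force: [0.4, -0.1, -1.0]
grip_width: 0.0179
grip_force: 39.4
time_s: 6.6
ee_pos: [0.5608, -0.0958, 0.1042]
eef_rot: [3.054, -0.0, 1.134]
force: [-0.4, 0.7, -0.3]
grip_width: 0.0179
grip_force: 39.4
```

```bash
for i in 1 2; do python3 -m pendant '[0,0.002,0,0,0,0,-1, 0,0.002,0,0,0,0,-1]' | egrep "ee_pos|force"; done
```

```text
ee_pos: [0.5616, -0.0962, 0.1042]
force: [-0.7, 0.1, -0.2]
grip_force: 39.4
ee_pos: [0.5625, -0.0966, 0.1043]
force: [-1.3, 1.1, -0.4]
grip_force: 39.4
```

```bash
for i in 1 2; do python3 -m pendant '[0,0.002,0,0,0,0,-1, 0,0.002,0,0,0,0,-1]' | egrep "ee_pos|force"; done
```

```text
ee_pos: [0.5633, -0.097, 0.1043]
force: [-1.7, 0.6, 0.2]
grip_force: 39.4
ee_pos: [0.5644, -0.0974, 0.1045]
force: [-1.8, 0.9, 1.0]
grip_force: 39.7
```

```bash
for i in 1 2; do python3 -m pendant '[0,0.003,0,0,0,0,-1, 0,0.003,0,0,0,0,-1]' 55| egrep "ee_pos|force"; done
python3 - <<'E'
from plan import *
plan()
from station import vision
import cv2
from h import *
p=vision.camera("scene")
cv2.imwrite("pics/a3.png",crop(p,375,185,80,560))
E
```

```text
ee_pos: [0.5656, -0.098, 0.1046]
force: [-3.9, 2.0, 0.2]
grip_force: 54.7
ee_pos: [0.5668, -0.0986, 0.1047]
force: [-5.5, 1.6, 1.4]
grip_force: 54.7
now [ 0.5668 -0.0986  0.1047] [175.02   0.    64.96] F [-5.5  1.6  1.4] M [0.72 1.63 0.08] t 7.8 w 0.0179 54.7 q [-0.23, 0.36, 1.6, -0.02, 1.1, 0.22]
```

View pics/a3.png

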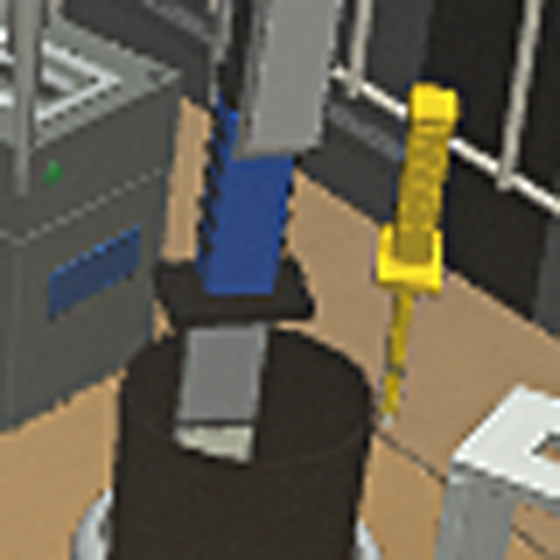

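The swab is in the cup, pressed on the wall near the bottom with about 5.7 N. Wipe up to the rim.

```bash
python3 -m pendant '[0,0.001,-0.014,0,0,0,-1, 0,0.002,-0.028,0,0,0,-1, 0,0.004,-0.042,0,0,0,-1, 0,0.005,-0.056,0,0,0,-1, 0,0.006,-0.072,0,0,0,-1, 0,0.006,-0.072,0,0,0,-1, 0,0.006,-0.072,0,0,0,-1]'; python3 -c "
from plan import *
plan()"
```

```text
time_s: 8.55
ee_pos: [0.5674, -0.0987, 0.142]
eef_rot: [3.052, -0.0, 1.134]
force: [-4.8, 1.5, 3.1]
grip_width: 0.0179
grip_force: 54.7
now [ 0.5674 -0.0987  0.142 ] [ 1.7485e+02 -2.0000e-02  6.4960e+01] F [-4.8  1.5  3.1] M [ 0.33  1.43 -0.03] t 8.55 w 0.0179 54.7 q [-0.23, 0.32, 1.56, -0.02, 1.17, 0.22]
```

```bash
python3 -m pendant '[0,0.001,0.005,0,0,0,-1, 0,0.001,0.005,0,0,0,-1, 0,-0.001,0.02,0,0,0,-1, 0,-0.002,0.034,0,0,0,-1, 0,-0.003,0.05,0,0,0,-1, 0,-0.004,0.062,0,0,0,-1, 0,-0.004,0.073,0,0,0,-1, 0,-0.004,0.073,0,0,0,-1, 0,-0.003,0.073,0,0,0,-1, 0,-0.003,0.073,0,0,0,-1]'; python3 -c "
from plan import *
plan()"
```

```text
time_s: 9.55
ee_pos: [0.5685, -0.0994, 0.1045]
eef_rot: [3.054, -0.0, 1.134]
force: [-4.2, 1.5, -3.0]
grip_width: 0.0177
grip_force: 55.0
now [ 0.5685 -0.0994  0.1045] [174.97  -0.    64.96] F [-4.2  1.5 -3. ] M [0.39 1.2  0.08] t 9.55 w 0.0177 55.0 q [-0.23, 0.36, 1.59, -0.02, 1.1, 0.22]
```

Second, wider pass for margin (a little lower and higher).

```bash
python3 -m pendant '[0,0.001,0.004,0,0,0,-1, 0,0.001,0.008,0,0,0,-1, 0,0.001,0.008,0,0,0,-1, 0,0.001,0.008,0,0,0,-1]'; python3 -m pendant '[0,0.001,-0.014,0,0,0,-1, 0,0.002,-0.028,0,0,0,-1, 0,0.004,-0.042,0,0,0,-1, 0,0.005,-0.056,0,0,0,-1, 0,0.006,-0.07,0,0,0,-1, 0,0.007,-0.084,0,0,0,-1, 0,0.008,-0.085,0,0,0,-1, 0,0.008,-0.085,0,0,0,-1]';  python3 -m pendant '[0,-0.001,0.014,0,0,0,-1, 0,-0.002,0.028,0,0,0,-1, 0,-0.003,0.042,0,0,0,-1, 0,-0.004,0.056,0,0,0,-1, 0,-0.005,0.07,0,0,0,-1, 0,-0.006,0.084,0,0,0,-1, 0,-0.006,0.084,0,0,0,-1, 0,-0.005,0.084,0,0,0,-1]';  python3 -c "
from plan import *
plan()"
```

```text
time_s: 9.95
ee_pos: [0.5693, -0.0997, 0.1009]
eef_rot: [3.053, -0.0, 1.134]
force: [-4.5, 1.7, 0.9]
grip_width: 0.0175
grip_force: 55.0
time_s: 10.75
ee_pos: [0.5699, -0.0999, 0.144]
eef_rot: [3.052, -0.0, 1.134]
force: [-4.9, 1.3, 3.4]
grip_width: 0.0175
grip_force: 55.0
time_s: 11.55
ee_pos: [0.5696, -0.1, 0.0997]
eef_rot: [3.057, 0.0, 1.134]
force: [-5.2, 2.0, -3.6]
grip_width: 0.0176
grip_force: 55.0
now [ 0.5696 -0.1     0.0997] [1.7513e+02 3.0000e-02 6.4960e+01] F [-5.2  2.  -3.6] M [ 0.58  1.68 -0.02] t 11.55 w 0.0176 55.0 q [-0.23, 0.37, 1.59, -0.02, 1.09, 0.22]
```

```bash
python3 -m pendant '[0,-0.015,0,0,0,0,-1, 0,-0.03,0,0.056,0,0,-1, 0,-0.03,-0.05,0.056,0,0,-1, 0,-0.03,-0.13,0.056,0,0,-1, 0,-0.03,-0.22,0.056,0,0,-1, 0,-0.03,-0.24,0.056,0,0,-1, 0,-0.03,-0.24,0.056,0,0,-1]';  python3 -c "
from plan import *
plan((.63,-.105,.22,40),(.679,-.1128,.22,10))"
```

```text
time_s: 12.25
ee_pos: [0.5484, -0.0897, 0.2211]
eef_rot: [3.137, -0.001, 1.134]
force: [-0.2, -0.3, -0.4]
grip_width: 0.0177
grip_force: 55.0
now [ 0.5484 -0.0897  0.2211] [ 1.7971e+02 -6.0000e-02  6.4970e+01] F [-0.2 -0.3 -0.4] M [-0.08 -0.02 -0.  ] t 12.25 w 0.0177 55.0 q [-0.23, 0.27, 1.43, -0.0, 1.43, 0.21]
[0.041, 0.161, 0.003, 0.003, -0.001, 0.277] dist 83 mm
[0.069, 0.256, 0.004, 0.003, -0.002, 0.611] dist 133 mm
```

```bash
python3 -m pendant '[0.041,0.161,0.003,0.003,0,0.277,-1, 0.069,0.256,0.004,0.003,-0.002,0.611,-1, 0.069,0.256,0.004,0.003,-0.002,0.611,-1, 0.069,0.256,0.004,0.003,-0.002,0.611,-1, 0.069,0.256,0.004,0.003,-0.002,0.611,-1, 0.069,0.256,0.004,0.003,-0.002,0.611,-1, 0.069,0.256,0.004,0.003,-0.002,0.611,-1, 0.069,0.256,0.004,0.003,-0.002,0.611,-1, 0.069,0.256,0.004,0.003,-0.002,0.611,-1, 0.069,0.256,0.004,0.003,-0.002,0.611,-1]';  python3 - <<'E'
from plan import *
plan((.679,-.1128,.22,10))
from station import vision
import cv2,pickle
from h import *
p=vision.camera("scene");q=vision.camera("top")
pickle.dump((p,q,status.get_obs()),open("d2.pkl","wb"))
cv2.imwrite("pics/a4.png",np.hstack([crop(p,350,130,80,400),crop(q,350,160,80,400)]))
E
```

```text
time_s: 13.25
ee_pos: [0.678, -0.1124, 0.2166]
eef_rot: [-3.139, 0.005, 0.176]
force: [0.2, 0.2, -0.4]
grip_width: 0.0175
grip_force: 55.0
now [ 0.678  -0.1124  0.2166] [-179.84    0.31   10.07] F [ 0.2  0.2 -0.4] M [0.01 0.03 0.02] t 13.25 w 0.0175 55.0 q [-0.22, 0.6, 0.98, 0.0, 1.57, 1.18]
[0.002, 0.001, -0.007, -0.002, 0.003, 0.001] dist 4 mm
```

View pics/a4.png

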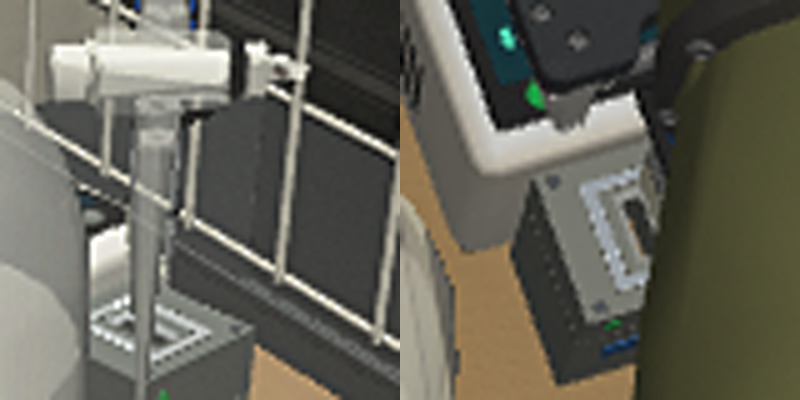

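```bash
python3 - <<'E'
import pickle,numpy as np
from h import *
p,q,o=pickle.load(open("d2.pkl","rb"))
e=np.array(o["ee_pos"]);a=o["eef_rot"][2];X=np.array([np.cos(a),np.sin(a),0]);Y=np.array([np.sin(a),-np.cos(a),0])
k=lambda P:(P-[350,130])*5+2
for n,z,w,t in(("tip",0,.011,.003),("z20",.02,.011,.003),("blade top",.07,.011,.003),("collar bot",.07,.02,.012)):
    print(n,[k(proj(p,e+[0,0,-.088]+X*x*w+Y*y*t+np.array([0,0,z]))[0]).round().tolist() for x in(-1,1) for y in(-1,1)])
c=np.array([.6789,-.1128,.1]);print("slot c",k(proj(p,c)[0]).round(),"rim",[k(proj(p,c+X*x*.0226+Y*y*.018)[0]).round().tolist() for x,y in((-1,-1),(1,-1),(1,1),(-1,1))])
g=p["pixels"][130:210,350:430].astype(int)
for r in (152,155,158,162,166,170,174,178):print(r,p["pixels"][r,374:392].sum(1).tolist())
E
```

```text
tip [[169.0, 281.0], [179.0, 277.0], [129.0, 263.0], [139.0, 258.0]]
z20 [[172.0, 237.0], [182.0, 232.0], [131.0, 219.0], [141.0, 214.0]]
blade top [[180.0, 121.0], [191.0, 117.0], [139.0, 104.0], [149.0, 100.0]]
collar bot [[182.0, 135.0], [224.0, 117.0], [106.0, 103.0], [148.0, 86.0]]
slot c [149. 331.] rim [[160.0, 366.0], [79.0, 326.0], [138.0, 297.0], [219.0, 336.0]]
152 [312, 319, 289, 378, 469, 442, 485, 477, 445, 417, 382, 369, 338, 114, 106, 83, 87, 90]
155 [222, 221, 176, 305, 348, 374, 413, 452, 422, 389, 359, 384, 131, 200, 491, 520, 210, 212]
158 [226, 212, 267, 337, 528, 531, 531, 524, 527, 535, 444, 360, 199, 183, 494, 408, 197, 215]
162 [213, 202, 399, 334, 409, 409, 415, 419, 346, 342, 259, 448, 199, 255, 523, 314, 206, 213]
166 [322, 626, 321, 473, 405, 398, 408, 401, 346, 306, 365, 289, 185, 366, 525, 228, 208, 217]
170 [232, 167, 303, 346, 411, 396, 414, 489, 614, 598, 374, 199, 164, 483, 501, 204, 218, 223]
174 [193, 359, 290, 361, 437, 439, 401, 361, 302, 411, 380, 191, 228, 492, 432, 765, 462, 215]
178 [709, 457, 282, 346, 404, 396, 412, 316, 245, 366, 274, 318, 240, 222, 214, 221, 214, 206]
```

```bash
python3 -m pendant '[0.002,0.001,-0.003,-0.002,0.003,0.001,-1, 0.002,0.001,0.02,-0.002,0.003,0.001,-1, 0.002,0.001,0.04,-0.002,0.003,0.001,-1, 0.002,0.001,0.054,-0.002,0.003,0.001,-1, 0.002,0.001,0.066,-0.002,0.003,0.001,-1, 0.002,0.001,0.066,-0.002,0.003,0.001,-1]';  python3 -c "
from plan import *
plan((.679,-.1128,.15,10))"
```

```text
time_s: 13.95
ee_pos: [0.6786, -0.1126, 0.1831]
eef_rot: [-3.141, 0.002, 0.173]
force: [0.1, 0.3, -0.6]
grip_width: 0.0177
grip_force: 55.0
now [ 0.6786 -0.1126  0.1831] [-1.7999e+02  9.0000e-02  9.8900e+00] F [ 0.1  0.3 -0.6] M [-0.08  0.04 -0.  ] t 13.95 w 0.0177 55.0 q [-0.22, 0.61, 1.04, -0.0, 1.49, 1.18]
[0.001, 0.0, 0.066, -0.0, 0.001, -0.001] dist 33 mm
```

Tip about 5 mm below the mouth's level with no force. Go on slowly.

```bash
python3 -m pendant '[0.001,0,0.006,0,0.001,0,-1, 0.001,0,0.012,0,0.001,0,-1, 0.001,0,0.016,0,0.001,0,-1, 0.001,0,0.016,0,0.001,0,-1]'; python3 -m pendant '[0,0,0.008,0,0,0,-1, 0,0,0.016,0,0,0,-1, 0,0,0.024,0,0,0,-1, 0,0,0.03,0,0,0,-1, 0,0,0.03,0,0,0,-1]';python3 -c "
from plan import *
plan((.679,-.1128,.135,10))"
```

```text
time_s: 14.35
ee_pos: [0.6794, -0.1127, 0.1761]
eef_rot: [3.141, -0.001, 0.172]
force: [-0.2, -1.0, -0.9]
grip_width: 0.0176
grip_force: 55.0
time_s: 14.85
ee_pos: [0.6793, -0.1126, 0.1607]
eef_rot: [3.141, -0.001, 0.172]
force: [-0.3, -0.2, -1.7]
grip_width: 0.0174
grip_force: 55.0
now [ 0.6793 -0.1126  0.1607] [ 1.7999e+02 -4.0000e-02  9.8800e+00] F [-0.3 -0.2 -1.7] M [ 0.03 -0.02  0.03] t 14.85 w 0.0174 55.0 q [-0.22, 0.63, 1.07, 0.0, 1.45, 1.18]
[-0.001, 0.0, 0.051, 0.0, -0.0, -0.001] dist 26 mm
```

```bash
python3 -m pendant '[0,0,0.012,0,0,0,-1, 0,0,0.024,0,0,0,-1, 0,0,0.036,0,0,0,-1, 0,0,0.048,0,0,0,-1, 0,0,0.052,0,0,0,-1, 0,0,0.052,0,0,0,-1]'; python3 -m pendant '[0,0,0.008,0,0,0,-1, 0,0,0.016,0,0,0,-1, 0,0,0.024,0,0,0,-1, 0,0,0.024,0,0,0,-1]';python3 -c "
from plan import *
plan((.679,-.1128,.118,10))"
```

```text
time_s: 15.45
ee_pos: [0.6794, -0.1126, 0.1349]
eef_rot: [3.141, -0.001, 0.172]
force: [0.1, 0.3, -0.5]
grip_width: 0.0177
grip_force: 55.0
time_s: 15.85
ee_pos: [0.6794, -0.1126, 0.1229]
eef_rot: [3.141, -0.001, 0.172]
force: [0.5, -0.1, 2.8]
grip_width: 0.0175
grip_force: 55.0
now [ 0.6794 -0.1126  0.1229] [ 1.7998e+02 -6.0000e-02  9.8800e+00] F [ 0.5 -0.1  2.8] M [-0.   -0.05 -0.04] t 15.85 w 0.0175 55.0 q [-0.22, 0.65, 1.12, 0.0, 1.37, 1.18]
[-0.001, 0.0, 0.01, 0.0, -0.001, -0.001] dist 5 mm
```

The spring is felt (2.8 N). Now press the collar home, watching for the force to rise.

```bash
python3 -m pendant '[0,0,0.004,0,0,0,-1, 0,0,0.007,0,0,0,-1, 0,0,0.007,0,0,0,-1]' | egrep "ee_pos|^force"; for i in 1 2 3; do python3 -m pendant '[0,0,0.002,0,0,0,-1, 0,0,0.002,0,0,0,-1, 0,0,0.002,0,0,0,-1]' | egrep "ee_pos|^force"; done
```

```text
ee_pos: [0.6795, -0.1127, 0.1197]
force: [0.8, -1.6, 2.6]
ee_pos: [0.6796, -0.1127, 0.1189]
force: [0.1, -0.4, 3.0]
ee_pos: [0.6797, -0.1127, 0.118]
force: [-0.1, 0.3, 3.1]
ee_pos: [0.68, -0.1126, 0.1179]
force: [0.2, 0.6, 7.7]
```

```bash
python3 -m pendant '[0,0,0.002,0,0,0,-1, 0,0,0.002,0,0,0,-1, 0,0,0.002,0,0,0,-1]' | egrep "ee_pos|force"; python3 - <<'E'
from station import vision
import cv2
from h import *
p=vision.camera("scene");q=vision.camera("top")
cv2.imwrite("pics/a5.png",np.hstack([crop(p,350,150,80,400),crop(q,300,130,160,400)]))
E
```

```text
ee_pos: [0.6801, -0.1127, 0.1178]
force: [-3.7, 0.6, 15.3]
grip_force: 55.0
```

View pics/a5.png

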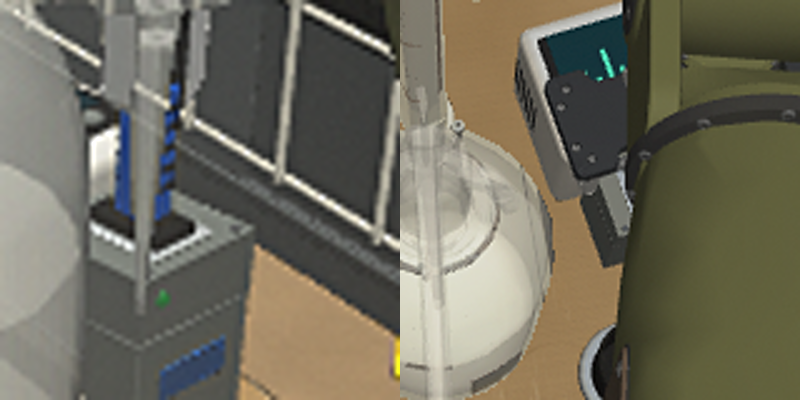

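The collar lies flat on the silver inlet frame at crop position (140,225), and the wand is held at 15 N. Hand it in.

```bash
python3 -c "
from station import order
print(order.hand_in())"
```

```text
the job is handed in; nothing more can be done
None
```

The cup was wiped bottom–rim–bottom (twice over, the second pass slightly wider), and the job was handed in with the wand's collar home on the inlet, still gripped and pressed down with about 15 N.

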